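# Tighten the recessed clamp nut of a sensor fixture

### The arm

A 6-joint arm with a two-finger parallel gripper is mounted at the origin on the work surface. World frame = base frame: x ahead of the robot, y to its left, z up, the work surface at z = 0. Lengths are in m, angles in rad, forces in N, time in s.
With the tool pointing down it reaches from about 0.25 to 0.725 m from the base axis. Payload 4 kg.
Tool frame: the origin (TCP) lies between the finger pads; the fingertips stand 8 mm ahead of it and the grasp point (between the pads) lies 11 mm behind it; z points along the fingers, y is the direction in which the jaws open and shut (so a half turn about z gives the same grasp; the last joint's range is limited). The gripper opens to 85 mm and grips with 20 to 120 N. Pads are 22 mm wide; open, the fingers measure 114 mm over their backs; the gripper's body (76 mm by 85 mm) begins 54 mm behind the grasp point. The pads swing forward as they close: fully open they stand 13 mm farther back than shut.
Start: joints at [-1.307, 0.241, 0.005, 1.335, 0, 1.571], TCP at [0.13, -0.483, 0.239] pointing down, gripper open.
Joint ranges: [-2.72, 2.72], [-1.05, 1.87], [-1.09, 1.28], [-1.99, 2.15], [-1.42, 1.44], [-3.14, 3.14]. Speed limits (rad/s): [2.79, 2.79, 3.14, 3.14, 3.14, 3.14].

### API

Orientations are given as a unit quaternion [x, y, z, w].
In Python, from workcell import * gives the robot as it stands.
- The arm moves only by the tool send_rows, never from a script. Its argument "increments" is a list that holds one entry, the list of rows, each a list of 6 numbers: the shift along the tool's x, y, z in units of 50 mm (1.0 is 50 mm), then the turn, a rotation vector about the tool's x, y, z in units of 10 degrees (1.0 is 10 degrees). In form: [[[x, y, z, ax, ay, az], ...]]. A call has 1 to 8 rows; each row shifts and turns the commanded pose from where the row before left it, along the tool's axes as they then stand; what a row does not reach is not made up. A row lasts 1/8 s, in which the tool goes at most 62.5 mm and 10.7 degrees, less where a joint would pass 70% of its speed; a pose out of reach is approached as far as the arm can. A call with a number of a shift or a turn outside -1 to 1 is refused whole. A call with a gripper value outside its range is refused whole. "grip" is the closure, from 0 (fully open) to 1 (shut), set as the call begins (left out, the last holds). The fingers move at their own pace and stop on an object; the grip force is fixed at half the most. Time passes only in rows, so rows that do not move let the fingers close. It gives the time, the measured TCP pose, the force and the opening at its end, in the units of the state.
- get_obs(): the state, without advancing time (a new reading comes with each control period).
- camera(name): name is "scene" or "top" or "wrist"; returns a dict with "color" (420x560x3 uint8, red, green, blue), "z_map" (420x560 float32, m along the optical axis (not along the pixel's ray), 0 where there is no reading), "intrinsics" (3x3 intrinsics, pixels), "pose" (4x4, takes a point from camera to world coordinates); the wrist camera has in their place "mount" (4x4, takes a point from camera to tool coordinates, whose origin is the TCP and whose axes are the flange's). Camera axes: x right, y down, z forward; pixel columns grow to the right and rows downward; lengths in m; the calibration is good to about 2 mm. A picture is of the moment at which its call begins: read the wrist's pose just before it.
- job_done(): hands the job in, once; it reports no verdict.
The state is a dict: "clock": time; "joint_pos": joint angles; "joint_vel": joint speeds; "tau": joint torques, N m; "eef_pos": TCP position; "tool_rot": TCP orientation; "ft_force": force on the tool from outside, world axes, zero at the start; "ft_torque": the same for the moment, N m; "grip_width": finger opening in m.
Only numpy, scipy, OpenCV 4.12 (cv2) and the standard library are available. Lean on these libraries where they do the work, as an engineer would, in place of code of your own. Each camera call takes 0.05 s, during which the arm holds its last target.

### The job

Take the long T-handled socket driver from its stand and work it gently down the deep bore of the aluminium sensor fixture until its square socket has dropped right over the nut at the bottom. Turn the nut clockwise until it comes home against its stop and is snug at about 0.8 newton metres (never more than 1.3), then lift the driver out and put it back upright in its stand, fully down, and let go. Do not ram the driver down, and leave the mouse, the mug and the screwdriver where they are.

Things in the scene. Friction and masses are not known exactly. Their poses are not given: they have to be found in the camera images.
- driver: Loose socket driver, 151 mm tall, 0.2 to 0.34 kg, upright in its stand. Origin: centre of the open socket rim at its lower end; z up along the shaft. Socket head: within 34.5 mm diameter, 28 mm long, square hole 20 mm across flats, 22 mm deep, flats square to the driver's x and y. Above it a 16 mm diameter steel shaft, then the black T-handle from 123 to 151 mm above the origin.
- handle (a point): Middle of the driver's black T-handle, on its axis, 137 mm above the driver's origin; axes as the driver's. The handle is a plain bar 90 mm long (along x), 22 mm wide (along y), 28 mm tall: grip it from above across the 22 mm.
- fixture: Fixed aluminium block 90 x 90 x 80 mm on a grey 110 x 100 x 12 mm foot; a steel sensor stub sticks 45 mm out of its +x side. Origin: centre of its underside, z up. A vertical bore in the middle of its top is 48 mm across at the top, narrows as a smooth lead-in cone to 37 mm at 10 mm depth, then runs straight to a floor 60 mm below the top.
- bore_mouth (a point): Centre of the bore at the fixture's top face, 80 mm above the table.
- bore_floor (a point): Centre of the bore's floor, 20 mm above the table. With the socket fully over the nut the driver's origin is here (rim on the floor). A socket not lined up with the nut stops with its rim on the nut's top, 11 to 14 mm higher; the nut's flats face a different way at each start, which is not reported.
- nut (a joint): Turn of the square steel clamp nut on the bore's axis, standing on its floor: rad, growing clockwise seen from above; hard stop (home) at 1.6, starts at 0.5 to 0.9. The nut is 18 mm across flats, 14 mm high, its top 3 mm bevelled; it turns against a steady drag of 0.12 N m. The socket has about 0.12 rad of play each way on it. The value does not tell which way its flats face.
- seat (a joint): Wind-up of the springy seat under the nut, rad, clockwise from above: 0.125 rad per N m of the torque put on the nut (8 N m per rad). About 0.015 while the nut turns; once the nut is against its stop it climbs with the torque (0.10 at 0.8 N m) and springs back when let go.
- stand: Fixed grey tool stand, block 74 x 74 x 50 mm with a round blind hole of 41 mm diameter, 42 mm deep, in its top. Origin: centre of its underside.
- stand_floor (a point): Centre of the floor of the stand's hole, 8 mm above the table; the driver's origin rests here when it stands in the stand.
- mouse: Grey computer mouse, 95 x 54 x 30 mm, lying on the table; leave alone. Origin: under its middle.
- mug: White mug, 76 mm diameter, 90 mm tall; leave alone. Origin: centre of its base.
- screwdriver: Ordinary screwdriver with a black handle lying on the table; leave alone. Origin: on its underside.
- core: Fixed base of the clamp nut, hidden under the floor of the bore; it carries the seat and the nut. Origin: on the bore's axis at table height; its axes are the fixture's and do not tell which way the nut's flats face.
Mind the look-alikes: they are no part of the job. Of the things shaped like the driver, the bare steel one is meant.

How it is judged:
By the outcome, as a careful person would: the job done as asked, in the order asked, and still so for the second after the job is handed in, with the robot touching nothing.
It also fails if it takes over 72 s, if anything falls off the work surface, if the arm or the gripper's body presses on something with over 40 N, if the wrist force passes 120 N, or if a joint passes its speed limit or range.

## Working session

There is one attempt and no reset: what is moved stays moved. The work goes in short steps, Python scripts to look and compute and a tool call to move; the robot and the scene stay as the last step left them, time stands still between calls to the robot, and variables do not carry over. Pictures are saved under pics/ and viewed, and the job is handed in when it is done.

Besides the shell and the picture viewer there is one more tool, called after "Call:" in YAML: its name, and indented under it one key for each argument. send_rows: Moves the arm, as the interface text tells. Its arguments: {"type":"object","properties":{"increments":{"type":"array"},"grip":{"type":"number"}},"required":["increments"]}

```bash
ls; mkdir -p pics
cat > h.py <<'E'
from workcell import *
import numpy as np, cv2
from scipy.spatial.transform import Rotation as R
def snap(n,f):
    c=camera(n); cv2.imwrite('pics/'+f+'.png',c['color'][:,:,::-1]); np.savez('pics/'+f+'.npz',**{k:v for k,v in c.items()}); return c
def pose_of(c,o=None):
    if 'pose' in c: return np.array(c['pose'])
    T=np.eye(4); T[:3,:3]=R.from_quat(o['tool_rot']).as_matrix(); T[:3,3]=o['eef_pos']; return T@np.array(c['mount'])
def ray(c,u,v,z,T=None):
    T=pose_of(c) if T is None else T
    K=np.array(c['intrinsics']); d=T[:3,:3]@np.linalg.solve(K,[u,v,1.]); o=T[:3,3]; return o+d*(z-o[2])/d[2]
def cloud(c,T=None):
    T=pose_of(c) if T is None else T
    K=np.array(c['intrinsics']); h,w=c['z_map'].shape; v,u=np.mgrid[:h,:w]
    P=np.stack([u,v,np.ones_like(u)],-1)@np.linalg.inv(K).T*c['z_map'][...,None]
    return P@T[:3,:3].T+T[:3,3]
E
python3 - <<'E'
from h import *
o=get_obs(); print(o)
for n in('scene','top'):
    c=snap(n,n+'0'); print(n,c['pose'],c['intrinsics'])
c=snap('wrist','wrist0');print(c['mount'],c['intrinsics'])
E
```

```text
pics
{'clock': 0.0, 'joint_pos': array([-1.30695795e+00,  2.41451894e-01,  3.70789888e-03,  1.33520999e+00,
       -7.03392841e-06,  1.57081557e+00]), 'joint_vel': array([-0.00153537, -0.00090047,  0.00093307,  0.00106863, -0.00073434,
       -0.00065584]), 'tau': array([-2.66909221e-03, -3.72320652e+01,  2.52405918e+01,  1.69915828e-02,
       -8.87130795e-05,  1.73854471e-05]), 'eef_pos': array([ 0.13022832, -0.48209268,  0.23838729]), 'tool_rot': array([ 9.91311964e-01,  1.31527282e-01, -1.45402518e-04, -1.06899142e-03]), 'ft_force': array([ 0.00818244, -0.55430577, -0.64390363]), 'ft_torque': array([0.01413272, 0.03406798, 0.01625838]), 'grip_width': 0.08554087955068627}
scene [[ 0.74777695  0.50822012 -0.42724928  1.00837943]
 [ 0.66388834 -0.58110343  0.47071337 -0.55427767]
 [-0.00905002 -0.63563442 -0.77193716  0.90519544]
 [ 0.          0.          0.          1.        ]] [[522.64212275   0.         275.22463064]
 [  0.         522.64212275 213.6537715 ]
 [  0.           0.           1.        ]]
top [[-0.00540887 -0.99336654  0.11486363  0.47082898]
 [-0.99966129  0.00829549  0.02466771 -0.08693152]
 [-0.02545693 -0.1146913  -0.99307495  0.96398267]
 [ 0.          0.          0.          1.        ]] [[428.15769346   0.         277.80689687]
 [  0.         428.15769346 212.06501063]
 [  0.           0.           1.        ]]
[[-6.44447132e-04 -9.61293015e-01 -2.75527355e-01  6.99021920e-02]
 [ 9.99999737e-01 -7.11177814e-04  1.42284611e-04 -4.36404964e-04]
 [-3.32726144e-04 -2.75527190e-01  9.61293221e-01 -1.34858682e-01]
 [ 0.00000000e+00  0.00000000e+00  0.00000000e+00  1.00000000e+00]] [[315.00864396   0.         279.18331653]
 [  0.         315.00864396 213.04896566]
 [  0.           0.           1.        ]]
```

View pics/scene0.png

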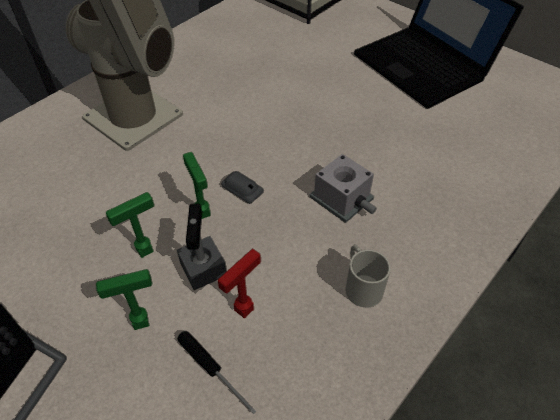

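View pics/top0.png

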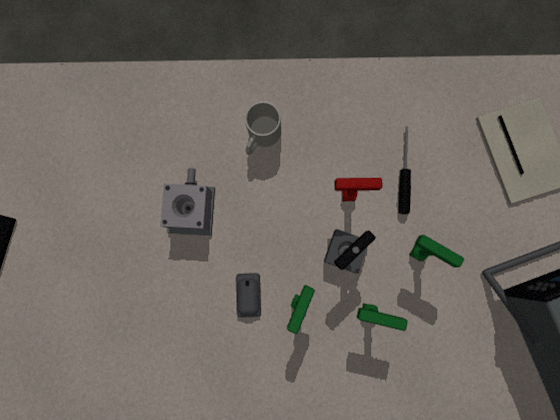

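View pics/wrist0.png

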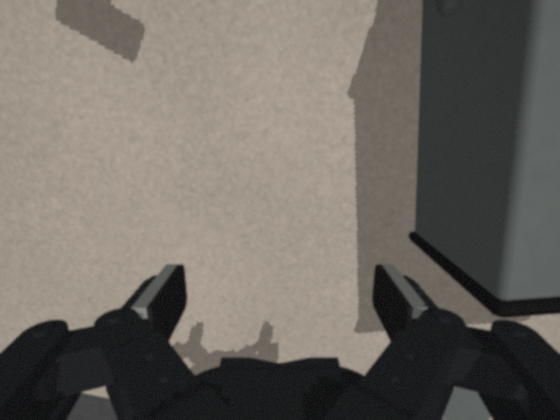

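Driver candidates in the top view are three green ones at (303,310), (383,318) and (437,250), a red one at (358,187), and one with a black handle and steel shaft in the grey stand at (355,250). The last is the bare steel one and the only one in a stand. The fixture is at (185,205), with its stub pointing towards image-up (+x). I'll confirm in a crop and measure.

Run:
```python
from h import *
t=np.load('pics/top0.npz'); s=np.load('pics/scene0.npz')
a=cv2.resize(t['color'][215:285,310:400,::-1],(450,350),interpolation=cv2.INTER_CUBIC)
b=cv2.resize(s['color'][190:300,150:240,::-1],(330,350),interpolation=cv2.INTER_CUBIC)
cv2.imwrite('pics/crop1.png',cv2.convertScaleAbs(np.hstack([a,b]),alpha=1.6))
for n,c,roi in(('top',t,(215,285,310,400)),('scene',s,(190,300,170,240))):
    P=cloud(c); g=c['color'].max(2)
    print(n,'table z',np.median(P[...,2][300:400,200:280]))
    m=np.zeros(g.shape,bool); m[roi[0]:roi[1],roi[2]:roi[3]]=1
    hm=m&(P[...,2]>0.145)&(P[...,2]<.175)&(g<90); q=P[hm]; print('handle',hm.sum(),np.median(q[:,2]))
    r=cv2.minAreaRect((q[:,:2]*1000).astype(np.float32)); print(r, cv2.boxPoints(r))
    sm=m&(abs(P[...,2]-.05)<.004); r=cv2.minAreaRect((P[sm][:,:2]*1000).astype(np.float32)); print('stand',r)
    f=(abs(P[...,2]-.08)<.004)
    roi=(150,250,140,230) if n=='top' else (130,220,300,385)
    k=np.zeros_like(f);k[roi[0]:roi[1],roi[2]:roi[3]]=1; q=P[f&k]; r=cv2.minAreaRect((q[:,:2]*1000).astype(np.float32)); print('fix',r,np.median(q[:,2]))
```

```text
top table z 0.0016050726482912392
handle 576 0.15970403551026224
((491.4670715332031, -210.25013732910156), (22.432432174682617, 89.4136734008789), 42.92700958251953) [[ 452.806   -185.15381]
 [ 513.70264 -250.62445]
 [ 530.1282  -235.34647]
 [ 469.2315  -169.87582]]
stand ((492.07281494140625, -209.82363891601562), (74.61358642578125, 74.11856079101562), 69.91522979736328)
fix ((587.82666015625, 133.8811798095703), (91.42389678955078, 90.16252899169922), 86.7589111328125) 0.08136990034000041
scene table z 0.0008307153308168003
handle 577 0.15880725363879367
((544.757568359375, -231.03805541992188), (56.09548568725586, 191.0215301513672), 69.41018676757812) [[ 445.48413 -223.70538]
 [ 624.3036  -290.88293]
 [ 644.031   -238.37073]
 [ 465.21155 -171.19318]]
stand ((483.61737060546875, -204.52883911132812), (84.57318115234375, 264.81134033203125), 61.61370849609375)
fix ((590.4779052734375, 132.12086486816406), (94.6523666381836, 94.06321716308594), 85.64668273925781) 0.0802620790066555
```

View pics/crop1.png

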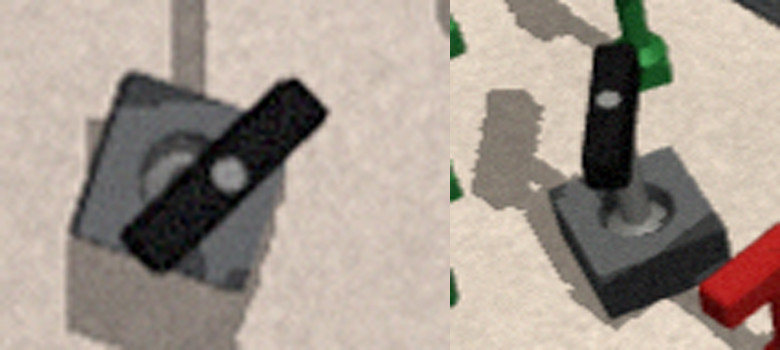

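The crop confirms it: a black T-handle on a bright steel shaft, standing in the grey stand's hole. The handle top is at 0.159, which matches 8+151 mm. Next I'll look down the bore with the wrist camera.

```bash
cat >> h.py <<'E'
def plan(target,yaw_y,n,start=None):
    """rows to get from the current pose to target TCP, tool straight down, tool y at yaw_y (deg)"""
    o=get_obs(); p=np.array(o['eef_pos']); r=R.from_quat(o['tool_rot'])
    if start is not None: p,r=start
    y=np.radians(yaw_y); Y=np.array([np.cos(y),np.sin(y),0]); Z=np.array([0,0,-1.]); X=np.cross(Y,Z)
    rt=R.from_matrix(np.stack([X,Y,Z],1)); target=np.array(target,float)
    rows=[];p0=p.copy();rv=(r.inv()*rt).as_rotvec(degrees=True);r0=r
    for i in range(1,n+1):
        s=i/n; pt=p0+(target-p0)*s; rr=r0*R.from_rotvec(rv*s,degrees=True)
        d=np.round(r.inv().apply(pt-p)/.05,2); a=np.round((r.inv()*rr).as_rotvec(degrees=True)/10,2)
        rows.append(list(map(float,np.r_[d,a]))); p=p+r.apply(d*.05); r=r*R.from_rotvec(a*10,degrees=True)
    for i in range(0,n,8): print(str(rows[i:i+8]).replace('0.0,','0,').replace('-0,','0,'))
    print('end',p.round(4)); return p,r
def st():
    o=get_obs(); M=R.from_quat(o['tool_rot']).as_matrix()
    print('t',round(o['clock'],2),'p',np.round(o['eef_pos'],4),'yaw_y',round(float(np.degrees(np.arctan2(M[1,1],M[0,1]))),2),'zaxis',M[:,2].round(4),'q',np.round(o['joint_pos'],3),'F',np.round(o['ft_force'],2),'T',np.round(o['ft_torque'],3),'w',round(o['grip_width'],4)); return o
E
python3 - <<'E'
from h import *
a=plan([.637,.082,.21],42.9,18)
E
```

```text
[[0.71, -0.46, 0.03, 0, 0, -0.65], [0.75, -0.37, 0.04, 0, 0, -0.66], [0.79, -0.29, 0.03, 0, 0, -0.65], [0.82, -0.19, 0.03, 0, 0, -0.66], [0.84, -0.1, 0.03, 0, 0, -0.65], [0.84, -0.01, 0.04, 0, 0, -0.66], [0.84, 0.1, 0.03, 0, 0, -0.65], [0.82, 0.18, 0.03, 0, 0, -0.65]]
[[0.8, 0.28, 0.03, 0, -0.01, -0.66], [0.76, 0.37, 0.03, 0, 0, -0.65], [0.71, 0.45, 0.04, 0, 0, -0.66], [0.65, 0.53, 0.03, 0, 0, -0.65], [0.59, 0.61, 0.03, 0, 0, -0.66], [0.52, 0.66, 0.03, 0, 0, -0.65], [0.44, 0.72, 0.03, 0, 0, -0.66], [0.35, 0.77, 0.03, 0, 0, -0.65]]
[[0.26, 0.8, 0.03, 0, 0, -0.65], [0.18, 0.82, 0.03, 0, 0, -0.66]]
end [0.6368 0.0821 0.2102]
```

Call:
send_rows:
  increments:
    - [[0.71,-0.46,0.03,0,0,-0.65],[0.75,-0.37,0.04,0,0,-0.66],[0.79,-0.29,0.03,0,0,-0.65],[0.82,-0.19,0.03,0,0,-0.66],[0.84,-0.1,0.03,0,0,-0.65],[0.84,-0.01,0.04,0,0,-0.66],[0.84,0.1,0.03,0,0,-0.65],[0.82,0.18,0.03,0,0,-0.65]]

```text
clock: 1.15
eef_pos: [0.356, -0.2308, 0.2261]
tool_rot: [0.831, 0.556, -0.0, -0.0]
ft_force: [1.0, -0.6, -0.1]
grip_width: 0.085
```

Call:
send_rows:
  increments:
    - [[0.8,0.28,0.03,0,0,-0.66],[0.76,0.37,0.03,0,0,-0.65],[0.71,0.45,0.04,0,0,-0.66],[0.65,0.53,0.03,0,0,-0.65],[0.59,0.61,0.03,0,0,-0.66],[0.52,0.66,0.03,0,0,-0.65],[0.44,0.72,0.03,0,0,-0.66],[0.35,0.77,0.03,0,0,-0.65]]

```text
clock: 2.15
eef_pos: [0.5816, 0.0201, 0.2133]
tool_rot: [0.5, 0.866, -0.0, -0.0]
ft_force: [0.2, 0.7, 0.5]
grip_width: 0.0855
```

Call:
send_rows:
  increments:
    - [[0.26,0.8,0.03,0,0,-0.65],[0.18,0.82,0.03,0,0,-0.66],[0,0,0.8,0,0,0],[0,0,0.8,0,0,0],[0,0,0,0,0,0],[0,0,0,0,0,0]]

```text
clock: 2.9
eef_pos: [0.6376, 0.0817, 0.132]
tool_rot: [0.4, 0.917, 0.0, 0.001]
ft_force: [-0.1, 0.1, 0.4]
grip_width: 0.0852
```

Run:
```python
from h import *
o=st(); c=snap('wrist','wrist1')
T=pose_of(c,o); np.save('pics/w1T.npy',T)
M=np.linalg.inv(T)
for z in(.08,.034):
    q=M@[.589,.133,z,1]; k=c['intrinsics']@q[:3]; print(k[:2]/k[2],q[2])
```

```text
t 2.9 p [0.6376 0.0817 0.132 ] yaw_y 42.91 zaxis [ 1.3e-03  2.0e-04 -1.0e+00] q [0.127 0.582 0.239 1.227 0.    0.949] F [-0.06  0.09  0.36] T [ 0.032 -0.012 -0.02 ] w 0.0852
[277.57666239 121.77982936] 0.17946473705248422
[277.85150673 121.93508523] 0.2236769447946153
```

View pics/wrist1.png

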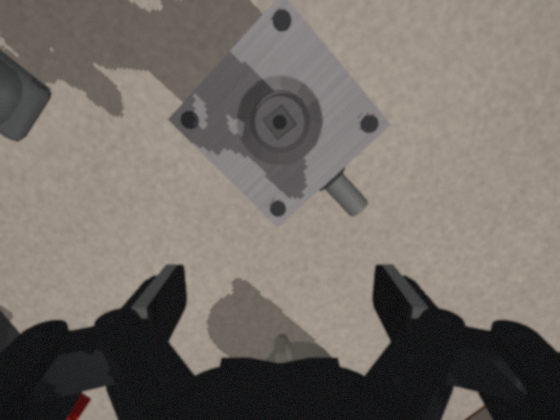

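Run:
```python
from h import *
c=np.load('pics/wrist1.npz'); T=np.load('pics/w1T.npy')
u0,v0,w,h,S=240,82,80,80,7
g=cv2.cvtColor(c['color'],cv2.COLOR_RGB2GRAY)
cr=cv2.resize(g[v0:v0+h,u0:u0+w],(w*S,h*S),interpolation=cv2.INTER_CUBIC)
cr=cv2.createCLAHE(4,(2,2)).apply(cr); cv2.imwrite('pics/nut1.png',cr)
# fixture top: depth-based
P=cloud(c,T); m=(abs(P[...,2]-.08)<.003); m[:, :160]=0; m[230:]=0
q=(P[m][:,:2]*1000).astype(np.float32); print('fix',cv2.minAreaRect(q),np.median(P[m][:,2]))
# bore: pixels well inside below .075
b=np.zeros_like(m); b[75:170,230:330]=1; b&=P[...,2]<.077; q=(P[b]); 
hull=cv2.convexHull(np.argwhere(b)[:,::-1].astype(np.int32)); (u,v),r=cv2.minEnclosingCircle(hull); print('bore px',u,v,r, ray(c,u,v,.079,T), 'diam', r*2/315*.18)
n=np.zeros_like(m); n[100:145,258:302]=1; n&=(abs(P[...,2]-.034)<.004); print('nut',n.sum(),P[n].mean(0), cv2.minAreaRect((P[n][:,:2]*1000).astype(np.float32)))
```

```text
fix ((589.829345703125, 133.7257080078125), (90.5706787109375, 90.65940856933594), 86.65396118164062) 0.08034214122752187
bore px 278.09259033203125 120.79629516601562 42.21794128417969 [0.58884448 0.13359643 0.079     ] diam 0.04824907575334821
nut 525 [0.58998201 0.13371876 0.0339968 ] ((589.9483032226562, 133.49456787109375), (31.02356719970703, 30.078123092651367), 42.98802185058594)
```

View pics/nut1.png

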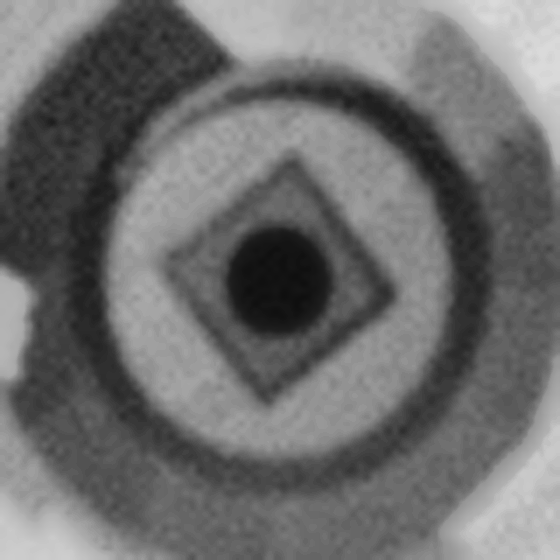

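The bore shows at crop centre (278,278) and the square nut's corners are at (290,152), (393,292), (265,405) and (163,262). I'll convert those to a world angle.

Run:
```python
from h import *
c=np.load('pics/wrist1.npz'); T=np.load('pics/w1T.npy')
pts=[(290,152),(393,292),(265,405),(163,262)]
W=np.array([ray(c,240+(x+.5)/7-.5,82+(y+.5)/7-.5,.032,T)[:2] for x,y in pts])*1000
print(W,W.mean(0))
for i in range(4):
    d=W[(i+1)%4]-W[i]; print(np.linalg.norm(d),np.degrees(np.arctan2(d[1],d[0]))%90)
for i in range(2):
    d=W[i+2]-W[i]; print('diag',(np.degrees(np.arctan2(d[1],d[0]))+45)%90)
# driver grasp approach
a=plan([.4915,-.210,.21],42.9,16)
```

```text
[[582.03659624 143.77648431]
 [599.01149367 141.02891271]
 [597.06676666 123.82685146]
 [579.77324838 127.18853337]] [589.47202624 133.95519546]
17.195821945177556 80.80579490125052
17.311639849554886 83.5499845892037
17.617226792216353 78.99948126050384
16.741650452138394 82.2302407466066
diag 81.99458433516917
diag 80.73199711422467
[[-0.14, -0.38, -0.1, 0, 0, -0.0], [-0.14, -0.38, -0.09, 0, 0, -0.0], [-0.15, -0.39, -0.1, 0, 0, -0.0], [-0.14, -0.38, -0.1, 0, 0, -0.0], [-0.14, -0.38, -0.1, 0, 0, -0.0], [-0.14, -0.38, -0.09, 0.01, 0, -0.0], [-0.15, -0.39, -0.1, 0, 0, -0.0], [-0.14, -0.38, -0.1, 0, 0.01, -0.0]]
[[-0.14, -0.38, -0.09, 0, 0, -0.0], [-0.14, -0.38, -0.1, 0, 0, -0.0], [-0.15, -0.39, -0.1, 0, 0, -0.0], [-0.14, -0.38, -0.09, 0, 0, -0.0], [-0.14, -0.38, -0.1, 0, 0, -0.0], [-0.14, -0.38, -0.09, 0, 0, -0.0], [-0.14, -0.39, -0.1, 0, 0, -0.0], [-0.15, -0.38, -0.1, 0.01, 0, -0.0]]
end [ 0.4916 -0.2102  0.2101]
```

The nut flats face about 81.5° (mod 90), and the bore axis is near (0.5896, 0.1337). Next I'll move above the driver.

Call:
send_rows:
  increments:
    - [[-0.14,-0.38,-0.2,0,0,0],[-0.29,-0.76,-0.2,0,0,0],[-0.29,-0.77,-0.2,0,0,0],[-0.29,-0.77,-0.2,0,0,0],[-0.29,-0.76,-0.2,0,0,0],[-0.29,-0.77,-0.2,0,0,0],[-0.29,-0.77,-0.2,0,0,0],[-0.29,-0.76,-0.16,0,0,0]]

```text
clock: 3.95
eef_pos: [0.4998, -0.1955, 0.2119]
tool_rot: [0.4, 0.917, -0.0, 0.002]
ft_force: [0.8, -0.6, -0.2]
grip_width: 0.0856
```

Call:
send_rows:
  increments:
    - [[-0.15,-0.38,0,0,0,0],[0,0,0,0,0,0],[0,0,0,0,0,0]]

```text
clock: 4.32
eef_pos: [0.4919, -0.2117, 0.21]
tool_rot: [0.4, 0.917, 0.0, 0.001]
ft_force: [0.5, 0.2, -0.4]
grip_width: 0.0854
```

Run:
```python
from h import *
o=st(); c=snap('wrist','wrist2'); T=pose_of(c,o); P=cloud(c,T)
m=(abs(P[...,2]-.159)<.004)&(c['color'].max(2)<100); m[260:]=0
n,l,s,ce=cv2.connectedComponentsWithStats(m.astype(np.uint8))
for i in range(1,n):
    if s[i,4]>300: q=P[l==i]; print(s[i],cv2.minAreaRect((q[:,:2]*1000).astype(np.float32)),np.median(q[:,2]))
```

```text
t 4.33 p [ 0.4919 -0.2117  0.21  ] yaw_y 42.89 zaxis [ 1.8e-03 -5.0e-04 -1.0e+00] q [-0.407  0.323  0.04   1.286  0.     0.416] F [ 0.51  0.24 -0.37] T [ 0.018 -0.01  -0.002] w 0.0854
[ 264  167   37   93 2920] ((483.1597595214844, -199.6405792236328), (21.94967269897461, 59.6130485534668), 42.6598014831543) 0.1590362485577238
```

View pics/wrist2.png

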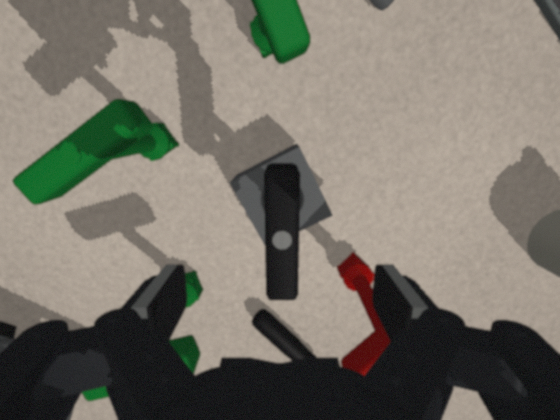

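Run:
```python
from h import *
c=np.load('pics/wrist2.npz'); o=get_obs()
T=pose_of(c,o); P=cloud(c,T)
m=(abs(P[...,2]-.159)<.004); m[305:]=0; m[:150]=0; m[:,:250]=0; m[:,310:]=0
print('handle',cv2.minAreaRect((P[m][:,:2]*1000).astype(np.float32)))
print('cap', ray(c,282,240,.159,T))
t=np.load('pics/top0.npz'); P=cloud(t); h=cv2.cvtColor(t['color'],cv2.COLOR_RGB2HSV)
col=(h[...,1]>120)&(P[...,2]>.1)
n,l,s,ce=cv2.connectedComponentsWithStats(col.astype(np.uint8))
for i in range(1,n):
    if s[i,4]>80:
        q=P[l==i]; r=cv2.minAreaRect((q[:,:2]*1000).astype(np.float32)); 
        d=q[:,:2]-np.array([.4915,-.2105]); y=np.radians(42.9); a=d@[np.cos(y),np.sin(y)]; b=d@[-np.sin(y),np.cos(y)]
        print(ce[i],q[:,2].max(),r,'along',a.min()*1e3,a.max()*1e3,'across',b.min()*1e3,b.max()*1e3, 'min gap finger', np.hypot(np.maximum(abs(a)-.057,0),np.maximum(abs(b)-.013,0)).min())
```

```text
handle ((493.431640625, -209.9939422607422), (21.95659637451172, 89.31377410888672), 43.00118637084961)
cap [ 0.49386223 -0.21041885  0.159     ]
[357.56110155 183.78657487] 0.9639826735809554 ((570.4817504882812, -159.2978973388672), (66.95902252197266, 237.0375213623047), 38.23930740356445) along 50.93325351328137 121.6603940061308 across -132.67885660331856 104.59040585994218 min gap finger 0.06564582267290917
[438.59742351 250.80837359] 0.9639826735809554 ((493.7975158691406, -250.15956115722656), (324.7971496582031, 56.48558044433594), 88.14411163330078) along -155.13983701985416 68.97323622041526 across -138.15316694060914 104.59040585994218 min gap finger 0.08286296561557735
[541.55882353 291.33613445] 0.18621606060353324 ((421.77655029296875, -572.1080322265625), (9.365982055664062, 88.81304931640625), 26.92094612121582) along -313.6786911106105 -282.73041431122084 across -258.9121908045441 -174.40301306491094 min gap finger 0.2795053290448335
[300.23062731 309.00922509] 0.15796238636664517 ((382.8586120605469, -107.47811889648438), (21.16326332092285, 87.46942901611328), 67.56133270263672) along -35.6330311525799 16.105756364290446 across 107.93494927565364 191.01053188276563 min gap finger 0.09493494927565364
[381.83098592 318.76584507] 0.9639826735809554 ((399.4602355957031, -188.54200744628906), (245.6959686279297, 36.14267349243164), 63.285091400146484) along -166.75596508840255 68.97323622041526 across 20.42119314878852 104.59040585994218 min gap finger 0.06053107075700271
```

Call:
send_rows:
  increments:
    - [[0.01,0.04,0.4,0,0,0],[0,0,0.5,0,0,0],[0,0,0.4,0,0,0],[0,0,0.22,0,0,0],[0,0,0,0,0,0]]

```text
clock: 5.0
eef_pos: [0.4928, -0.2091, 0.1322]
tool_rot: [0.399, 0.917, 0.0, -0.001]
ft_force: [0.8, -1.3, 0.5]
grip_width: 0.0853
```

Call:
send_rows:
  increments:
    - [[0,0,0,0,0,0],[0,0,0,0,0,0],[0,0,0,0,0,0],[0,0,0,0,0,0],[0,0,0,0,0,0],[0,0,0,0,0,0],[0,0,0,0,0,0],[0,0,0,0,0,0]]
  grip: 1

```text
clock: 6.0
eef_pos: [0.4933, -0.2102, 0.1334]
tool_rot: [0.399, 0.917, -0.0, 0.001]
ft_force: [-0.7, -0.5, 5.5]
grip_width: 0.0215
```

Run:
```python
from h import *
o=st()
```

```text
t 6.0 p [ 0.4933 -0.2102  0.1334] yaw_y 42.91 zaxis [ 9.e-04 -8.e-04 -1.e+00] q [-0.403  0.379 -0.087  1.104 -0.     0.419] F [-0.69 -0.53  5.45] T [-0.163  0.197  0.009] w 0.0215
```

Call:
send_rows:
  increments:
    - [[0,0,-0.2,0,0,0],[0,0,-0.4,0,0,0],[0,0,-0.5,0,0,0],[0,0,-0.5,0,0,0],[0,0,-0.5,0,0,0],[0,0,-0.2,0,0,0],[0,0,0,0,0,0]]

```text
clock: 6.88
eef_pos: [0.4931, -0.2099, 0.2478]
tool_rot: [0.399, 0.917, 0.0, 0.0]
ft_force: [0.4, 0.5, -3.1]
grip_width: 0.0212
```

Run:
```python
from h import *
o=st(); snap('scene','scene2')
plan([.5897,.1336,.245],81.4,10)
```

```text
t 6.88 p [ 0.4931 -0.2099  0.2478] yaw_y 42.92 zaxis [ 3.e-04  0.e+00 -1.e+00] q [-0.402  0.309  0.119  1.381  0.     0.419] F [ 0.39  0.5  -3.15] T [-0.012 -0.004 -0.016] w 0.0212
[[0.37, 0.61, 0, 0, 0, -0.38], [0.33, 0.63, 0.01, 0, 0, -0.39], [0.29, 0.66, 0, 0, 0, -0.38], [0.24, 0.67, 0.01, 0, 0, -0.39], [0.19, 0.68, 0, 0, 0, -0.38], [0.15, 0.7, 0, 0, 0, -0.39], [0.1, 0.71, 0.01, 0, -0.01, -0.38], [0.06, 0.71, 0, 0, 0, -0.39]]
[[0, 0.71, 0.01, 0, 0, -0.38], [-0.04, 0.72, 0, 0, 0, -0.39]]
end [0.5899 0.1338 0.245 ]
```

View pics/scene2.png

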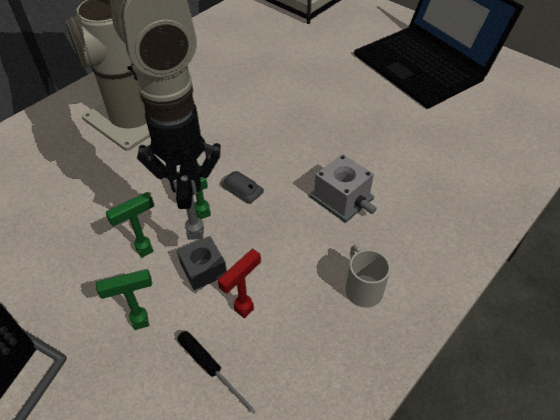

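The socket driver (head at px (195,230)) hangs upright in the gripper and the stand is empty. The load of about 3.1 N fits its weight. Next I'll move over the bore.

Call:
send_rows:
  increments:
    - [[0.37,0.61,0,0,0,-0.38],[0.33,0.63,0.01,0,0,-0.39],[0.29,0.66,0,0,0,-0.38],[0.24,0.67,0.01,0,0,-0.39],[0.19,0.68,0,0,0,-0.38],[0.15,0.7,0,0,0,-0.39],[0.1,0.71,0.01,0,0,-0.38],[0.06,0.71,0,0,0,-0.39]]

```text
clock: 7.92
eef_pos: [0.57, 0.0658, 0.2444]
tool_rot: [0.141, 0.99, -0.0, -0.002]
ft_force: [-0.3, -0.1, -1.8]
grip_width: 0.0211
```

Call:
send_rows:
  increments:
    - [[0,0.71,0.01,0,0,-0.38],[-0.04,0.72,0,0,0,-0.39],[0,0,0,0,0,0],[0,0,0,0,0,0],[0,0,0,0,0,0]]

```text
clock: 8.55
eef_pos: [0.5899, 0.1325, 0.2453]
tool_rot: [0.076, 0.997, -0.0, -0.001]
ft_force: [-0.0, -0.8, -2.2]
grip_width: 0.0211
```

Run:
```python
from h import *
o=st(); snap('scene','scene3'); snap('top','top3'); snap('wrist','wrist3')
a=cv2.imread('pics/scene3.png')[90:240,270:430]; b=cv2.imread('pics/top3.png')[130:270,110:260]; w=cv2.imread('pics/wrist3.png')
cv2.imwrite('pics/c3.png',np.hstack([cv2.resize(a,(400,375)),cv2.resize(b,(400,375))]))
```

```text
t 8.55 p [0.5899 0.1325 0.2453] yaw_y 81.33 zaxis [-1.2e-03 -5.0e-04 -1.0e+00] q [ 0.221  0.453  0.325  1.444 -0.     0.372] F [-0.   -0.8  -2.17] T [-0.02   0.018 -0.026] w 0.0211
```

View pics/c3.png

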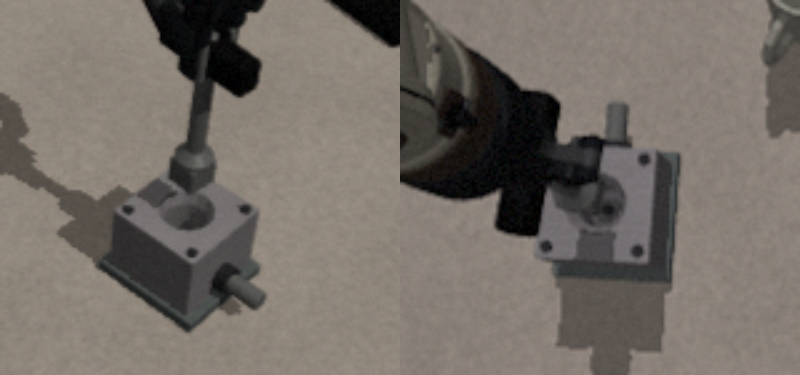

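View pics/wrist3.png

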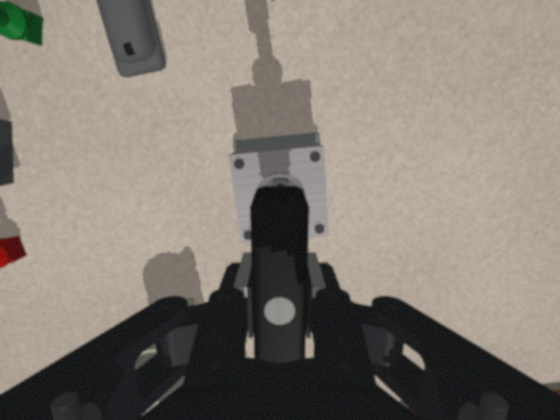

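Run:
```python
from h import *
o=get_obs(); c=np.load('pics/wrist3.npz'); T=pose_of(c,o)
g=c['color'].max(2); m=np.zeros(g.shape,np.uint8); m[295:330,262:297]=(g[295:330,262:297]>85); print(m.sum())
mm=cv2.moments(m,True); u,v=mm['m10']/mm['m00'],mm['m01']/mm['m00']; print(u,v,ray(c,u,v,o['eef_pos'][2]+.0256,T), 'rel',ray(c,u,v,o['eef_pos'][2]+.0256,T)-o['eef_pos'])
# scene: socket rim lateral check: project expected rim centre
for n in('scene','top'):
    s=np.load(f'pics/{n}3.npz'); M=np.linalg.inv(s['pose'])
    for p in((*o['eef_pos'][:2],o['eef_pos'][2]-.1254+.028),(*o['eef_pos'][:2],o['eef_pos'][2]-.1254),(.5897,.1336,.08)):
        q=M@[*p,1]; k=s['intrinsics']@q[:3]; print(n,np.round(p,4),k[:2]/k[2])
a=cv2.imread('pics/scene3.png')[130:200,310:390]; cv2.imwrite('pics/c4.png',cv2.resize(a,(640,560),interpolation=cv2.INTER_CUBIC))
```

```text
700
279.18285714285713 310.6242857142857 [0.59175012 0.13272406 0.27151576] rel [0.00154126 0.00010836 0.0256    ]
scene [0.5902 0.1326 0.1485] [347.48785743 150.75631963]
scene [0.5902 0.1326 0.1205] [346.19738538 160.38093291]
scene [0.5897 0.1336 0.08  ] [344.50063837 173.30395598]
top [0.5902 0.1326 0.1485] [174.83635866 200.06150504]
top [0.5902 0.1326 0.1205] [178.53449977 202.0559371 ]
top [0.5897 0.1336 0.08  ] [183.00779172 204.96785742]
```

View pics/c4.png

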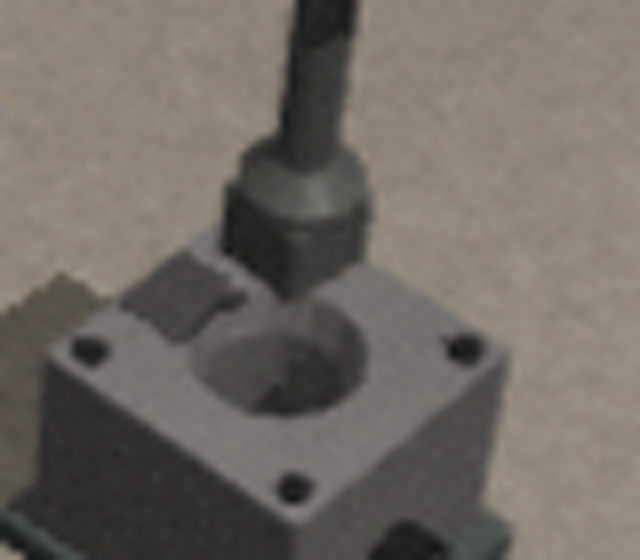

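Call:
send_rows:
  increments:
    - [[0.03,0.02,0.2,0,0,0],[0,0,0.2,0,0,0],[0,0,0.2,0,0,0],[0,0,0.1,0,0,0],[0,0,0.1,0,0,0],[0,0,0.1,0,0,0],[0,0,0,0,0,0]]

```text
clock: 9.57
eef_pos: [0.5888, 0.1348, 0.2004]
tool_rot: [0.075, 0.997, -0.0, -0.0]
ft_force: [0.3, -0.8, -3.4]
grip_width: 0.0213
```

Run:
```python
from h import *
o=st()
```

```text
t 9.57 p [0.5888 0.1348 0.2004] yaw_y 81.42 zaxis [-7.e-04 -2.e-04 -1.e+00] q [ 0.225  0.467  0.23   1.335 -0.     0.375] F [ 0.33 -0.8  -3.38] T [-0.016  0.038 -0.03 ] w 0.0213
```

Call:
send_rows:
  increments:
    - [[0,0,0.08,0,0,0],[0,0,0.08,0,0,0],[0,0,0.08,0,0,0],[0,0,0.08,0,0,0]]

```text
clock: 10.07
eef_pos: [0.5889, 0.1348, 0.1845]
tool_rot: [0.075, 0.997, -0.0, -0.0]
ft_force: [-0.2, 0.0, -2.8]
grip_width: 0.0215
```

Call:
send_rows:
  increments:
    - [[0,0,0.08,0,0,0],[0,0,0.08,0,0,0],[0,0,0.08,0,0,0],[0,0,0.08,0,0,0],[0,0,0,0,0,0]]

```text
clock: 10.7
eef_pos: [0.5886, 0.1347, 0.1683]
tool_rot: [0.075, 0.997, -0.0, -0.0]
ft_force: [-0.2, 0.2, -3.8]
grip_width: 0.0214
```

Run:
```python
from h import *
o=st()
```

```text
t 10.7 p [0.5886 0.1347 0.1683] yaw_y 81.41 zaxis [-1.e-03 -2.e-04 -1.e+00] q [ 0.225  0.483  0.172  1.26  -0.     0.375] F [-0.2   0.24 -3.83] T [-0.001  0.044  0.029] w 0.0214
```

The socket is in the bore with no wall contact and the rim at about 0.043. I'll continue gently onto the nut.

Call:
send_rows:
  increments:
    - [[0,0,0.06,0,0,0],[0,0,0.06,0,0,0],[0,0,0.05,0,0,0],[0,0,0,0,0,0]]

```text
clock: 11.2
eef_pos: [0.5887, 0.1347, 0.1599]
tool_rot: [0.075, 0.997, -0.0, -0.0]
ft_force: [0.1, -0.2, -2.1]
grip_width: 0.0212
```

Call:
send_rows:
  increments:
    - [[0,0,0.04,0,0,0],[0,0,0.04,0,0,0],[0,0,0.04,0,0,0],[0,0,0,0,0,0]]

```text
clock: 11.7
eef_pos: [0.5888, 0.1347, 0.154]
tool_rot: [0.075, 0.997, -0.0, -0.0]
ft_force: [-0.9, -0.3, -3.2]
grip_width: 0.0214
```

Call:
send_rows:
  increments:
    - [[0,0,0.04,0,0,0],[0,0,0.04,0,0,0],[0,0,0.04,0,0,0],[0,0,0,0,0,0]]

```text
clock: 12.2
eef_pos: [0.5888, 0.1347, 0.148]
tool_rot: [0.075, 0.997, -0.0, -0.0]
ft_force: [0.2, 0.1, -2.7]
grip_width: 0.0214
```

Call:
send_rows:
  increments:
    - [[0,0,0.02,0,0,0],[0,0,0.02,0,0,0],[0,0,0.02,0,0,0],[0,0,0,0,0,0]]

```text
clock: 12.7
eef_pos: [0.589, 0.1347, 0.1455]
tool_rot: [0.075, 0.997, -0.0, 0.0]
ft_force: [0.1, -0.7, -0.7]
grip_width: 0.0213
```

Run:
```python
from h import *
o=st()
```

```text
t 12.7 p [0.589  0.1347 0.1455] yaw_y 81.41 zaxis [ 3.e-04 -0.e+00 -1.e+00] q [ 0.225  0.498  0.134  1.207 -0.     0.375] F [ 0.07 -0.68 -0.75] T [-0.197  0.007 -0.049] w 0.0213
```

The socket has dropped fully over the nut: no stop at nut height, and floor contact at the expected 0.1455. Now turning clockwise.

Call:
send_rows:
  increments:
    - [[0,0,0.01,0,0,0.3],[0,0,0,0,0,0.4],[0,0,0,0,0,0.4],[0,0,0,0,0,0.4]]

```text
clock: 13.2
eef_pos: [0.5891, 0.1343, 0.1455]
tool_rot: [0.205, 0.979, -0.0, 0.0]
ft_force: [-0.9, -1.4, 1.9]
grip_width: 0.0213
```

Run:
```python
from h import *
o=st()
```

```text
t 13.2 p [0.5891 0.1343 0.1455] yaw_y 66.29 zaxis [ 8.e-04 -9.e-04 -1.e+00] q [ 2.250e-01  4.970e-01  1.330e-01  1.206e+00 -1.000e-03  6.380e-01] F [-0.91 -1.37  1.94] T [-0.504  0.29   0.074] w 0.0213
```

Call:
send_rows:
  increments:
    - [[0,0,0,0,0,0.4],[0,0,0,0,0,0.4],[0,0,0,0,0,0.4],[0,0,0,0,0,0.4]]

```text
clock: 13.7
eef_pos: [0.5892, 0.1345, 0.1455]
tool_rot: [0.34, 0.941, -0.0, 0.001]
ft_force: [-0.8, -0.3, 0.1]
grip_width: 0.0211
```

Run:
```python
from h import *
o=st()
```

```text
t 13.7 p [0.5892 0.1345 0.1455] yaw_y 50.3 zaxis [ 1.e-03 -6.e-04 -1.e+00] q [ 2.250e-01  4.970e-01  1.340e-01  1.206e+00 -1.000e-03  9.180e-01] F [-0.79 -0.26  0.12] T [-0.411  0.162  0.159] w 0.0211
```

Call:
send_rows:
  increments:
    - [[0,0,0,0,0,0.3],[0,0,0,0,0,0.3],[0,0,0,0,0,0]]

```text
clock: 14.08
eef_pos: [0.5893, 0.1345, 0.1454]
tool_rot: [0.387, 0.922, -0.0, 0.001]
ft_force: [-0.2, -1.1, 1.7]
grip_width: 0.0209
```

Run:
```python
from h import *
o=st()
```

```text
t 14.07 p [0.5893 0.1345 0.1454] yaw_y 44.45 zaxis [ 1.1e-03 -5.0e-04 -1.0e+00] q [ 2.250e-01  4.980e-01  1.340e-01  1.206e+00 -1.000e-03  1.020e+00] F [-0.2  -1.05  1.72] T [-0.531  0.186  0.098] w 0.0209
```

Call:
send_rows:
  increments:
    - [[0,0,0,0,0,0.2],[0,0,0,0,0,0.2],[0,0,0,0,0,0]]

```text
clock: 14.45
eef_pos: [0.5893, 0.1346, 0.1454]
tool_rot: [0.42, 0.908, 0.0, 0.001]
ft_force: [-0.4, -2.6, 5.1]
grip_width: 0.0214
```

Run:
```python
from h import *
o=st()
```

```text
t 14.45 p [0.5893 0.1346 0.1454] yaw_y 40.39 zaxis [ 1.1e-03 -2.0e-04 -1.0e+00] q [ 0.225  0.498  0.134  1.206 -0.     1.091] F [-0.4  -2.65  5.09] T [-0.721  0.3    0.124] w 0.0214
```

Call:
send_rows:
  increments:
    - [[0,0,0,0,0,0.2],[0,0,0,0,0,0.2],[0,0,0,0,0,0]]

```text
clock: 14.82
eef_pos: [0.5893, 0.1347, 0.1454]
tool_rot: [0.451, 0.892, 0.0, 0.001]
ft_force: [-1.1, -2.4, 4.5]
grip_width: 0.0209
```

Run:
```python
from h import *
o=st()
```

```text
t 14.82 p [0.5893 0.1347 0.1454] yaw_y 36.36 zaxis [ 1.2e-03 -1.0e-04 -1.0e+00] q [ 0.225  0.498  0.134  1.206 -0.     1.161] F [-1.07 -2.37  4.46] T [-0.758  0.303  0.093] w 0.0209
```

Call:
send_rows:
  increments:
    - [[0,0,0,0,0,0.2],[0,0,0,0,0,0.2],[0,0,0,0,0,0]]

```text
clock: 15.2
eef_pos: [0.5894, 0.1347, 0.1454]
tool_rot: [0.482, 0.876, 0.0, 0.001]
ft_force: [-0.7, -2.1, 5.6]
grip_width: 0.0215
```

Run:
```python
from h import *
o=st()
```

```text
t 15.2 p [0.5894 0.1347 0.1454] yaw_y 32.36 zaxis [ 1.3e-03 -1.0e-04 -1.0e+00] q [ 0.225  0.498  0.134  1.206 -0.     1.231] F [-0.68 -2.13  5.55] T [-0.668  0.206  0.142] w 0.0215
```

Turned 49° so far, still only drag torque. I'll continue.

Call:
send_rows:
  increments:
    - [[0,0,0,0,0,0.2],[0,0,0,0,0,0.2],[0,0,0,0,0,0]]

```text
clock: 15.58
eef_pos: [0.5894, 0.1347, 0.1454]
tool_rot: [0.512, 0.859, 0.0, 0.001]
ft_force: [-1.0, -2.9, 4.9]
grip_width: 0.0213
```

Run:
```python
from h import *
o=st()
```

```text
t 15.57 p [0.5894 0.1347 0.1454] yaw_y 28.36 zaxis [ 1.3e-03 -1.0e-04 -1.0e+00] q [ 0.225  0.498  0.134  1.206 -0.     1.301] F [-1.05 -2.89  4.94] T [-0.703  0.209  0.114] w 0.0213
```

Call:
send_rows:
  increments:
    - [[0,0,0,0,0,0.2],[0,0,0,0,0,0.2],[0,0,0,0,0,0]]

```text
clock: 15.95
eef_pos: [0.5895, 0.1347, 0.1454]
tool_rot: [0.542, 0.84, 0.0, 0.001]
ft_force: [-0.5, -1.5, 5.0]
grip_width: 0.0212
```

Run:
```python
from h import *
o=st()
```

```text
t 15.95 p [0.5895 0.1347 0.1454] yaw_y 24.37 zaxis [ 0.0015 -0.     -1.    ] q [ 0.225  0.498  0.134  1.205 -0.     1.37 ] F [-0.51 -1.5   4.99] T [-0.675  0.173  0.104] w 0.0212
```

Call:
send_rows:
  increments:
    - [[0,0,0,0,0,0.2],[0,0,0,0,0,0.2],[0,0,0,0,0,0]]

```text
clock: 16.32
eef_pos: [0.5895, 0.1348, 0.1454]
tool_rot: [0.571, 0.821, 0.0, 0.001]
ft_force: [-1.6, -2.2, 5.1]
grip_width: 0.0215
```

Run:
```python
from h import *
o=st()
```

```text
t 16.32 p [0.5895 0.1348 0.1454] yaw_y 20.4 zaxis [ 0.0015 -0.     -1.    ] q [ 0.225  0.498  0.134  1.205 -0.     1.44 ] F [-1.59 -2.24  5.13] T [-0.778  0.101  0.246] w 0.0215
```

Call:
send_rows:
  increments:
    - [[0,0,0,0,0,0.15],[0,0,0,0,0,0.15],[0,0,0,0,0,0]]

```text
clock: 16.7
eef_pos: [0.5895, 0.1348, 0.1454]
tool_rot: [0.592, 0.806, 0.0, 0.001]
ft_force: [-1.3, -2.6, 5.0]
grip_width: 0.0217
```

Run:
```python
from h import *
o=st()
```

```text
t 16.7 p [0.5895 0.1348 0.1454] yaw_y 17.43 zaxis [ 1.6e-03 -2.0e-04 -1.0e+00] q [ 2.250e-01  4.980e-01  1.340e-01  1.205e+00 -1.000e-03  1.492e+00] F [-1.31 -2.62  5.04] T [-0.726  0.087  0.461] w 0.0217
```

Torque is climbing, so the nut is at its stop. Small steps to 0.8 N·m from here.

Call:
send_rows:
  increments:
    - [[0,0,0,0,0,0.1],[0,0,0,0,0,0.1],[0,0,0,0,0,0]]

```text
clock: 17.08
eef_pos: [0.5896, 0.1348, 0.1454]
tool_rot: [0.606, 0.796, 0.0, 0.001]
ft_force: [-0.4, -2.6, 4.7]
grip_width: 0.0214
```

Run:
```python
from h import *
for i in range(3):
  o=st()
```

```text
t 17.07 p [0.5896 0.1348 0.1454] yaw_y 15.45 zaxis [ 1.8e-03 -2.0e-04 -1.0e+00] q [ 2.250e-01  4.980e-01  1.340e-01  1.205e+00 -1.000e-03  1.526e+00] F [-0.45 -2.59  4.72] T [-0.782  0.078  0.607] w 0.0214
t 17.07 p [0.5896 0.1348 0.1454] yaw_y 15.45 zaxis [ 1.8e-03 -2.0e-04 -1.0e+00] q [ 2.250e-01  4.980e-01  1.340e-01  1.205e+00 -1.000e-03  1.526e+00] F [-0.45 -2.59  4.72] T [-0.782  0.078  0.607] w 0.0214
t 17.07 p [0.5896 0.1348 0.1454] yaw_y 15.45 zaxis [ 1.8e-03 -2.0e-04 -1.0e+00] q [ 2.250e-01  4.980e-01  1.340e-01  1.205e+00 -1.000e-03  1.526e+00] F [-0.45 -2.59  4.72] T [-0.782  0.078  0.607] w 0.0214
```

Call:
send_rows:
  increments:
    - [[0,0,0,0,0,0.1],[0,0,0,0,0,0.1],[0,0,0,0,0,0.1],[0,0,0,0,0,0],[0,0,0,0,0,0]]

```text
clock: 17.7
eef_pos: [0.5896, 0.1348, 0.1454]
tool_rot: [0.626, 0.78, 0.0, 0.001]
ft_force: [0.0, -2.5, 5.4]
grip_width: 0.0215
```

Run:
```python
from h import *
o=st(); print(o['tau'])
```

```text
t 17.7 p [0.5896 0.1348 0.1454] yaw_y 12.5 zaxis [ 1.7e-03 -2.0e-04 -1.0e+00] q [ 2.250e-01  4.980e-01  1.340e-01  1.205e+00 -1.000e-03  1.578e+00] F [ 0.04 -2.47  5.42] T [-0.756  0.069  0.854] w 0.0215
[  0.65827098 -45.34315825  22.93724477  -0.3781506    0.96286308
   0.84237769]
```

Call:
send_rows:
  increments:
    - [[0,0,0,0,0,0]]

```text
clock: 17.82
eef_pos: [0.5896, 0.1348, 0.1454]
tool_rot: [0.626, 0.78, 0.0, 0.001]
ft_force: [0.1, -1.8, 5.8]
grip_width: 0.0213
```

Run:
```python
from h import *
o=st(); print(o['tau'])
```

```text
t 17.82 p [0.5896 0.1348 0.1454] yaw_y 12.5 zaxis [ 1.7e-03 -2.0e-04 -1.0e+00] q [ 2.250e-01  4.980e-01  1.340e-01  1.205e+00 -1.000e-03  1.578e+00] F [ 0.08 -1.8   5.83] T [-0.86   0.12   0.842] w 0.0213
[  0.65830646 -45.34301162  22.93716252  -0.37839275   0.96287426
   0.84224369]
```

Snug at 0.84 N·m, with the wrist sensor and joint 6 agreeing. I'll back off into the play (about 16°, within unwinding plus play), then lift.

Call:
send_rows:
  increments:
    - [[0,0,0,0,0,-0.4],[0,0,0,0,0,-0.4],[0,0,0,0,0,-0.4],[0,0,0,0,0,-0.4],[0,0,0,0,0,0]]

```text
clock: 18.45
eef_pos: [0.5896, 0.1351, 0.1454]
tool_rot: [0.512, 0.859, 0.001, 0.0]
ft_force: [-0.6, -1.6, 5.2]
grip_width: 0.0215
```

Run:
```python
from h import *
o=st(); print(o['tau'][5])
```

```text
t 18.45 p [0.5896 0.1351 0.1454] yaw_y 28.36 zaxis [ 1.6e-03  8.0e-04 -1.0e+00] q [0.225 0.498 0.134 1.205 0.    1.301] F [-0.61 -1.6   5.23] T [-0.441  0.062  0.076] w 0.0215
-0.048883671406656504
```

Call:
send_rows:
  increments:
    - [[0,0,-0.04,0,0,0],[0,0,-0.06,0,0,0],[0,0,-0.08,0,0,0],[0,0,-0.1,0,0,0]]

```text
clock: 18.95
eef_pos: [0.5884, 0.135, 0.1586]
tool_rot: [0.512, 0.859, -0.0, -0.001]
ft_force: [-0.1, 0.2, -2.6]
grip_width: 0.0213
```

Run:
```python
from h import *
o=st(); print(o['tau'][5])
```

```text
t 18.95 p [0.5884 0.135  0.1586] yaw_y 28.41 zaxis [-1.6e-03  5.0e-04 -1.0e+00] q [2.250e-01 4.890e-01 1.560e-01 1.239e+00 1.000e-03 1.300e+00] F [-0.08  0.25 -2.63] T [-0.025 -0.045  0.038] w 0.0213
-0.00036874414945486933
```

Call:
send_rows:
  increments:
    - [[0,0,-0.15,0,0,0],[0,0,-0.2,0,0,0],[0,0,-0.3,0,0,0],[0,0,-0.3,0,0,0],[0,0,-0.3,0,0,0],[0,0,-0.3,0,0,0],[0,0,-0.2,0,0,0],[0,0,0,0,0,0]]

```text
clock: 19.95
eef_pos: [0.5895, 0.1349, 0.2474]
tool_rot: [0.512, 0.859, 0.001, 0.001]
ft_force: [0.5, 0.7, -2.1]
grip_width: 0.0211
```

Run:
```python
from h import *
o=st(); c=snap('wrist','wrist4'); snap('scene','scene4')
T=pose_of(c,o); g=c['color'].max(2); m=np.zeros(g.shape,np.uint8); m[295:330,262:297]=(g[295:330,262:297]>85); mm=cv2.moments(m,True); u,v=mm['m10']/mm['m00'],mm['m01']/mm['m00']; print(m.sum(),u,v,ray(c,u,v,o['eef_pos'][2]+.0256,T)-o['eef_pos'])
plan([.4925,-.2103,.245],28.4,9)
a=cv2.imread('pics/scene4.png')[60:240,250:450]; cv2.imwrite('pics/c5.png',np.hstack([cv2.resize(a,(400,360)),cv2.resize(cv2.imread('pics/wrist4.png'),(400,360))]))
```

```text
t 19.95 p [0.5895 0.1349 0.2474] yaw_y 28.41 zaxis [ 2.e-03  5.e-04 -1.e+00] q [0.225 0.45  0.326 1.445 0.    1.3  ] F [ 0.54  0.72 -2.11] T [ 0.025  0.014 -0.014] w 0.0211
428 278.75467289719626 312.3948598130841 [ 0.00086285 -0.00187264  0.0256    ]
[[-0.57, -0.55, 0, 0, 0, 0.0], [-0.58, -0.56, 0, 0, 0, 0.0], [-0.57, -0.55, 0.01, 0, 0, 0.0], [-0.57, -0.55, 0, 0, 0, 0.0], [-0.57, -0.55, 0, 0, 0, 0.0], [-0.58, -0.56, 0, 0, 0, 0.0], [-0.57, -0.55, 0.01, 0, 0, 0.0], [-0.57, -0.55, 0, 0, 0, 0.0]]
[[-0.57, -0.56, 0, 0, 0, 0.0]]
end [ 0.4923 -0.2102  0.245 ]
```

View pics/c5.png

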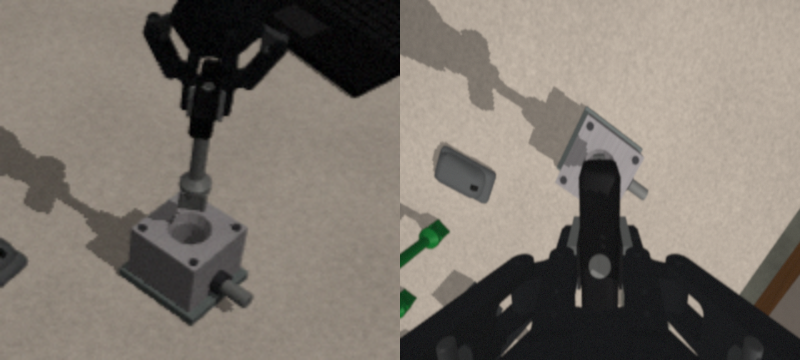

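The driver is out cleanly. I'll go back to the stand with the original grasp yaw.

Run:
```python
from h import *
plan([.4935,-.2099,.247],42.9,9)
```

```text
[[-0.57, -0.55, 0, 0, 0, -0.16], [-0.56, -0.57, 0, 0, 0, -0.16], [-0.54, -0.58, -0.01, 0, 0, -0.16], [-0.53, -0.6, 0, 0, 0, -0.16], [-0.5, -0.61, 0, 0, 0, -0.16], [-0.5, -0.62, 0, 0, 0, -0.17], [-0.47, -0.64, -0.01, 0, 0, -0.16], [-0.45, -0.65, 0, 0, 0, -0.16]]
[[-0.44, -0.67, 0, 0, 0, -0.16]]
end [ 0.4935 -0.2101  0.247 ]
```

Call:
send_rows:
  increments:
    - [[-0.57,-0.55,0,0,0,-0.16],[-0.56,-0.57,0,0,0,-0.16],[-0.54,-0.58,-0.01,0,0,-0.16],[-0.53,-0.6,0,0,0,-0.16],[-0.5,-0.61,0,0,0,-0.16],[-0.5,-0.62,0,0,0,-0.17],[-0.47,-0.64,-0.01,0,0,-0.16],[-0.45,-0.65,0,0,0,-0.16]]

```text
clock: 21.05
eef_pos: [0.5035, -0.1725, 0.2465]
tool_rot: [0.412, 0.911, -0.0, -0.001]
ft_force: [0.3, -0.7, -2.2]
grip_width: 0.0212
```

Call:
send_rows:
  increments:
    - [[-0.44,-0.67,0,0,0,-0.16],[0,0,0,0,0,0],[0,0,0,0,0,0],[0,0,0,0,0,0]]

```text
clock: 21.55
eef_pos: [0.4939, -0.2091, 0.2471]
tool_rot: [0.399, 0.917, 0.0, -0.0]
ft_force: [-0.3, -0.3, -3.4]
grip_width: 0.0214
```

Run:
```python
from h import *
o=st(); snap('scene','scene5'); c=snap('wrist','wrist5')
T=pose_of(c,o); P=cloud(c,T)
a=cv2.imread('pics/scene5.png')[150:300,140:270]; cv2.imwrite('pics/c6.png',np.hstack([cv2.resize(a,(390,450)),cv2.resize(cv2.imread('pics/wrist5.png'),(400,450))]))
```

```text
t 21.55 p [ 0.4939 -0.2091  0.2471] yaw_y 42.99 zaxis [-4.e-04  5.e-04 -1.e+00] q [-0.401  0.311  0.12   1.38   0.     0.42 ] F [-0.28 -0.26 -3.43] T [-0.036 -0.014  0.001] w 0.0214
```

View pics/c6.png

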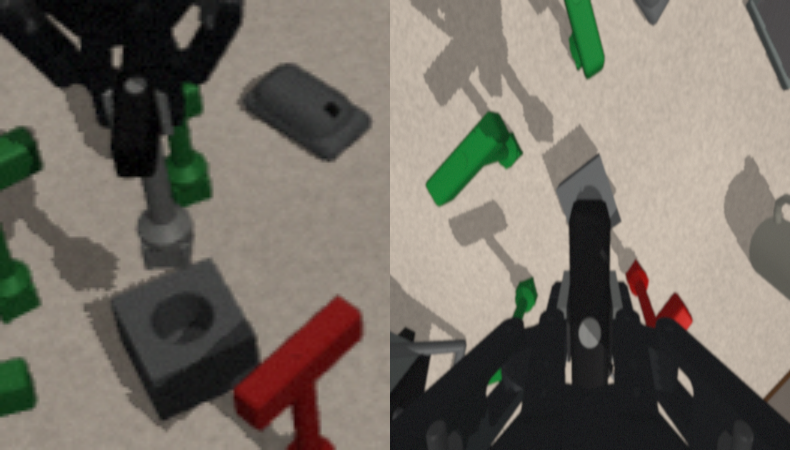

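The driver hangs above the empty hole, with joints matching the lift-off pose. I'll lower it.

Call:
send_rows:
  increments:
    - [[0,0,0.3,0,0,0],[0,0,0.3,0,0,0],[0,0,0.3,0,0,0],[0,0,0.2,0,0,0],[0,0,0.15,0,0,0],[0,0,0.1,0,0,0],[0,0,0.1,0,0,0],[0,0,0.1,0,0,0]]

```text
clock: 22.65
eef_pos: [0.494, -0.2102, 0.1699]
tool_rot: [0.399, 0.917, -0.0, 0.0]
ft_force: [0.6, 1.1, -3.0]
grip_width: 0.0218
```

Run:
```python
from h import *
o=st()
```

```text
t 22.65 p [ 0.494  -0.2102  0.1699] yaw_y 42.91 zaxis [ 7.e-04 -3.e-04 -1.e+00] q [-0.402  0.351 -0.027  1.192 -0.     0.419] F [ 0.59  1.11 -2.98] T [-0.023  0.008 -0.012] w 0.0218
```

Call:
send_rows:
  increments:
    - [[0,0,0.1,0,0,0],[0,0,0.1,0,0,0],[0,0,0.1,0,0,0],[0,0,0.1,0,0,0],[0,0,0.1,0,0,0],[0,0,0.08,0,0,0],[0,0,0,0,0,0]]

```text
clock: 23.52
eef_pos: [0.4934, -0.21, 0.1404]
tool_rot: [0.399, 0.917, -0.0, -0.0]
ft_force: [0.8, 1.0, -1.9]
grip_width: 0.0212
```

Run:
```python
from h import *
o=st()
```

```text
t 23.52 p [ 0.4934 -0.21    0.1404] yaw_y 42.91 zaxis [-8.e-04  3.e-04 -1.e+00] q [-0.402  0.374 -0.074  1.123 -0.     0.419] F [ 0.77  1.01 -1.88] T [-0.019  0.04  -0.079] w 0.0212
```

Floor expected at TCP ≈ 0.1334, so about 7 mm to go.

Call:
send_rows:
  increments:
    - [[0,0,0.05,0,0,0],[0,0,0.05,0,0,0],[0,0,0.03,0,0,0],[0,0,0.02,0,0,0],[0,0,0,0,0,0]]

```text
clock: 24.15
eef_pos: [0.4938, -0.2101, 0.1334]
tool_rot: [0.399, 0.917, -0.0, 0.0]
ft_force: [-0.5, -0.2, -1.2]
grip_width: 0.0211
```

Run:
```python
from h import *
o=st()
```

```text
t 24.15 p [ 0.4938 -0.2101  0.1334] yaw_y 42.91 zaxis [ 2.e-04 -2.e-04 -1.e+00] q [-0.402  0.38  -0.085  1.105 -0.     0.42 ] F [-0.5  -0.18 -1.15] T [0.009 0.038 0.01 ] w 0.0211
```

Call:
send_rows:
  increments:
    - [[0,0,0.01,0,0,0],[0,0,0,0,0,0]]

```text
clock: 24.4
eef_pos: [0.4939, -0.2102, 0.1334]
tool_rot: [0.399, 0.917, -0.0, 0.0]
ft_force: [-1.1, 1.1, 2.8]
grip_width: 0.0211
```

Call:
send_rows:
  increments:
    - [[0,0,0,0,0,0],[0,0,0,0,0,0],[0,0,0,0,0,0],[0,0,0,0,0,0],[0,0,0,0,0,0],[0,0,0,0,0,0],[0,0,0,0,0,0],[0,0,0,0,0,0]]
  grip: 0

```text
clock: 25.4
eef_pos: [0.4937, -0.2101, 0.1328]
tool_rot: [0.399, 0.917, -0.0, -0.0]
ft_force: [-0.1, 0.2, -0.2]
grip_width: 0.0855
```

Call:
send_rows:
  increments:
    - [[0,0,-0.2,0,0,0],[0,0,-0.4,0,0,0],[0,0,-0.5,0,0,0],[0,0,-0.5,0,0,0],[0,0,-0.5,0,0,0],[0,0,-0.5,0,0,0],[0,0,0,0,0,0]]

```text
clock: 26.28
eef_pos: [0.495, -0.2106, 0.2657]
tool_rot: [0.399, 0.917, 0.0, 0.003]
ft_force: [0.3, -0.2, -0.8]
grip_width: 0.0854
```

Run:
```python
from h import *
o=st(); c=snap('wrist','wrist6'); snap('scene','scene6')
T=pose_of(c,o); P=cloud(c,T)
m=(abs(P[...,2]-.159)<.006); m[:, :230]=0; m[:,330:]=0; m[330:]=0; print('handle',np.median(P[m][:,2]),cv2.minAreaRect((P[m][:,:2]*1000).astype(np.float32)))
cv2.imwrite('pics/c7.png',np.hstack([cv2.resize(cv2.imread('pics/scene6.png'),(400,300)),cv2.resize(cv2.imread('pics/wrist6.png'),(400,300))]))
```

```text
t 26.27 p [ 0.495  -0.2106  0.2657] yaw_y 42.92 zaxis [ 0.0053 -0.0023 -1.    ] q [-0.402  0.303  0.157  1.419 -0.     0.419] F [ 0.28 -0.24 -0.8 ] T [-0.026 -0.009  0.013] w 0.0854
handle 0.15906975573195997 ((457.0559997558594, -173.22071838378906), (24.239736557006836, 194.4443359375), 45.18155288696289)
```

View pics/c7.png

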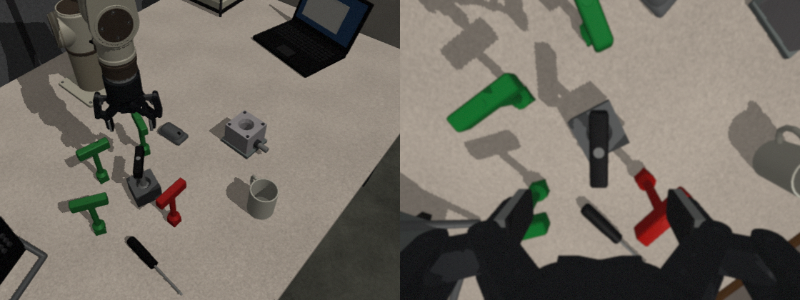

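Run:
```python
from h import *
print(job_done())
```

```text
the job is handed in; nothing more can be done
None
```

I handed the job in at about 26 s of the 72 s allowed: the nut is snug against its stop and the driver is back upright in its stand, released.

- **Driver and nut:** I took the bare steel driver from the stand. A wrist-camera look down the bore showed the nut's flats at about 81.5°. I lined the socket up to that and lowered it slowly. It went past nut height without stopping and touched the floor at the expected height, with about 6 N of push at most.
- **Tightening:** I turned the nut clockwise against about 0.1 N·m of drag until it met the stop after roughly 60°. I then tightened it in small steps to 0.84 N·m. The wrist sensor (0.84–0.85) and joint 6 (0.84) agreed, and the highest reading was 0.854. I turned back 16°, where the torque read near zero (+0.08 and −0.05), then lifted the driver out.
- **Driver back in its stand:** The TCP reached the same height as at the grasp (0.1334 m) and floor contact showed. After letting go, the handle top measured 0.159 m, which is 8 + 151 mm, so the driver is fully down.
- **Other objects:** The mouse, mug and screwdriver look unmoved in the last picture; I did not measure their positions.

**What I did not confirm:**
- I did not look at the nut again after lifting out; that it is home rests on the torque rise alone.
- My last automatic outline of the handle merged with the red look-alike, so only its height is valid; the picture shows the driver upright.
- The top and wrist cameras disagreed by about 2 mm on the handle's position, within their calibration.

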